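# Load a vial through the spring gate of a labeller lane

### The job

Pick up the open amber vial, bring it to the mouth of the loading lane and, keeping it upright and only just clear of the lane floor, push it along through the spring-hinged gate, so that the vial holds the gate open while it passes and the gate swings shut behind it. Keep pushing gently, feeling for the contact, until the vial sits against the V-shaped stop somewhere farther down the lane, then let go of it standing there. The vial is full and open, so do not ram, tip or lift it over the gate, and leave the white bottle and the capped jar where they are.

Things in the scene. Friction and masses are not known exactly. Their poses are not given: they have to be found in the camera images.
- vial_center (a point): Centre (half-way up) of the open amber vial of tablets, a cylinder 36 mm in diameter, 84 mm tall, 0.03-0.065 kg, loose on the worktop. A white screw-cap bottle and a wider capped jar stand near; the three swap places. Grasp its upper 25 to 30 mm from above (fingers stay above the lane's walls) and carry it 2-5 mm clear of the lane floor: pressed on the floor it drags and pitches in the grip.
- lane: Fixed loading lane, open on top. Origin on the worktop under the middle of the shut gate; x points into the lane (the way to push), y left, z up. Floor plate 6 mm thick, x = -85 to 170 mm: a standing vial has its centre 48 mm above the origin. White walls 40 mm high; behind the gate their inner faces are at y = -24 and +36 mm, back wall at x = 162 mm. Push along y = 0.
- lane_mouth (a point): Point on the lane floor at lane x = -45 mm, y = 0, between the two flared white guides (68 mm apart at x = -65 mm, 48 mm at the gate): where the vial can be set down, clear of the gate. Lane axes.
- stop_middle (a point): Point on the lane floor at lane x = 96 mm, y = 0: the middle of the range of the black V-shaped stop clamped in the lane (46 mm high, screw head to 49 mm, open towards the gate). A seated vial touches both faces of the V, its axis at y = 0 and some x from 76 to 116 mm: different each time and NOT reported, to be felt. The stop does not give way; over 20 N between vial and stop is ramming. Lane axes.
- gate (a joint): Gate angle in rad: 0 shut across the lane, growing as the free edge swings to lane +x, at most 1.5. Steel leaf 4 mm thick, 50 mm long from the hinge post (lane x = 0, y = 31 mm, 54 mm high), 10 to 44 mm above the worktop. A spring shuts it: 1 to 2 N on the vial. A vial pushed along y = 0 touches it at x = -20 mm, opens it to about 1.1 rad and is clear at x = 66 mm, where it snaps shut behind.
- bottle: White tablet bottle with screw cap, 48 mm in diameter (cap 54 mm), 88 mm tall, loose; origin at the centre of its underside. Not to be disturbed.
- jar: Amber jar with white lid, 68 mm in diameter, 92 mm tall, loose; origin at the centre of its underside. Not to be disturbed.
Things that resemble listed ones, but are neither listed nor needed, are in the scene too. Several things look just like the part that bears vial_center: the one meant starts nearest to the robot's base.

How it is judged:
By the outcome, as a careful person would: the job done as asked, in the order asked, and still so for the second after the job is handed in, with the robot touching nothing.
It also fails if it takes over 48 s, if anything falls off the work surface, if the arm or the gripper's body presses on something with over 40 N, if the wrist force passes 120 N, or if a joint passes its speed limit or range.

### The arm

A 7-joint arm with a two-finger parallel gripper is mounted at the origin on a cart in front of the work surface, level with it; the furniture and walls round the work are solid. World frame = base frame: x ahead of the robot, y to its left, z up, the work surface at z = 0. Lengths are in m, angles in rad, forces in N, time in s.
With the tool pointing down it reaches from about 0.425 to 0.875 m from the base axis. Payload 4.7 kg.
Tool frame: the origin (TCP) lies at the very end of the fingers, on their centre line; the grasp point (between the pads) lies 19 mm behind it (grip_point_offset is the distance from the TCP to the grasp point, in m); x points along the fingers, z is the direction in which the jaws open and shut, and the axes are right-handed (so a half turn about x gives the same grasp; the last joint's range is limited). The gripper opens to 87 mm and grips with 3 to 60 N. Pads are 19 mm wide; open, the fingers measure 117 mm over their backs; the gripper's body (75 mm by 190 mm) begins 51 mm behind the grasp point.
Start: joints at [-1.197, 0.321, -0.07, 1.45, 0.023, 1.371, -0.057], TCP at [0.229, 0.608, 0.184] pointing down, gripper open.
Joint ranges: [-2.86, 2.86], [-0.3, 2.09], [-1.38, 1.24], [0.06, 2.45], [-1.56, 4.7], [0.09, 2.05], [-2.69, 2.69]. Speed limits (rad/s): [2.57, 2.57, 3.14, 3.14, 3.14, 3.14, 3.14].

### API

Orientations are given as a rotation vector (axis times angle).
In Python, from bench import get_state, get_image, calibration, close_job, grip_point_offset gives the robot as it stands.
- The arm moves only by the tool play_rows, never from a script. Its argument "targets" is a list of rows, each an object with "claw": the closure, from 0 (fully open) to 1 (shut); "linear": the shift along the tool's x, y, z as a fraction of full scale, a list of three; "rotation": the turn, a rotation vector about the tool's x, y, z as a fraction of full scale, a list of three. In form: [{"claw": claw, "linear": [x, y, z], "rotation": [wx, wy, wz]}, ...]. A call has 1 to 10 rows; each row shifts and turns the pose as measured when the row begins, along the tool's axes as they then stand; what a row does not reach is not made up. Full scale, the value 1, is 2.5 cm for a shift and 90 degrees for a turn. A row lasts 1/12 s, in which the tool goes at most 41.7 mm and 7.16 degrees, less where a joint would pass 70% of its speed; a pose out of reach is approached as far as the arm can. A call with a number of a shift or a turn outside -1 to 1 is refused whole. A call with a gripper value outside its range is refused whole. The fingers move at their own pace and stop on an object; "newtons" is the grip in N (left out, the last holds). Time passes only in rows, so rows that do not move let the fingers close. It gives the time, the measured TCP pose, the force and the opening at its end, in the units of the state.
- get_state(): the state, without advancing time (a new reading comes with each control period).
- get_image(name): name is "scene" or "top" or "wrist"; returns the picture (420x560x3 uint8, blue, green, red); there is no depth.
- calibration(name): a dict with "fx", "fy", "cx", "cy" (pixels), "dist_coeffs" ([k1, k2, p1, p2, k3] as OpenCV has them; the pictures are not rectified), "rvec" (rotation vector, rad) and "tvec" (3), from world to camera coordinates, as OpenCV has them; the wrist camera has in their place "hand_eye" (4x4, takes a point from camera to tool coordinates, whose origin is the TCP and whose axes are the tool frame's). Camera axes: x right, y down, z forward; pixel columns grow to the right and rows downward; lengths in m; the calibration is good to about 2 mm. A picture is of the moment at which its call begins: read the wrist's pose just before it. calibration takes no time and is no camera call.
- close_job(): hands the job in, once; it reports no verdict.
The state is a dict: "time": time; "joint_positions": joint angles; "qd": joint speeds; "joint_torque": joint torques, N m; "position": TCP position; "tool_rot": TCP orientation; "ft_force": force on the tool from outside, world axes, zero at the start; "torque": the same for the moment, N m; "grip_width": opening from 0.0 (shut) to 1.0 (fully open).
Only numpy, scipy, OpenCV 4.12 (cv2) and the standard library are available. Lean on these libraries where they do the work, as an engineer would, in place of code of your own. Each camera call takes 0.05 s, during which the arm holds its last target. There are 200 camera calls.

## Working session

There is one attempt and no reset: what is moved stays moved. The work goes in short steps, Python scripts to look and compute and a tool call to move; the robot and the scene stay as the last step left them, time stands still between calls to the robot, and variables do not carry over. Pictures are saved under pics/ and viewed, about 8 in all and at most 12, crops included, and the job is handed in when it is done.

Besides the shell and the picture viewer there is one more tool, called after ">>>" as name([rows], argument=value, ...), one row to a line, values as JSON. play_rows: Moves the arm, as the interface text tells. Shift numbers are shares of 2.5 cm and turn numbers shares of 90 degrees, none past 1 either way. Its arguments: {"type":"object","properties":{"targets":{"type":"array"},"newtons":{"type":"number"}},"required":["targets"]}

```bash
mkdir -p pics; python3 - <<'E'
from bench import *
import cv2
s=get_state();print(s, grip_point_offset)
for n in("scene","top"):
    cv2.imwrite(f"pics/{n}0.png",get_image(n));print(n,calibration(n))
print(calibration("wrist"))
E
```

```text
{'time': 0.0, 'joint_positions': array([-1.19690621,  0.32181837, -0.07007531,  1.45166815,  0.02261936,
        1.37079023, -0.05691579]), 'qd': array([ 1.11209426e-03,  1.88012843e-03,  4.55368130e-04, -5.59524086e-05,
        2.33792272e-03, -1.92589716e-03,  1.36535189e-04]), 'joint_torque': array([-7.40653354e-05, -4.91301441e+01, -4.03882088e-01, -3.12529385e+01,
       -6.39981357e-02,  4.37835208e-02,  1.47716569e-04]), 'position': array([0.22869466, 0.60777494, 0.18256796]), 'tool_rot': array([-0.94139353,  1.35972369,  0.9394501 ]), 'ft_force': array([-0.46764416,  0.20394768,  0.16373565]), 'torque': array([-0.01327438, -0.01252259, -0.00138393]), 'grip_width': 1.000925047982971} 0.0187
scene {'fx': 498.2498864650734, 'fy': 498.2498864650734, 'cx': 273.59491706480026, 'cy': 201.72877418967528, 'dist_coeffs': array([-0.14539021,  0.        ,  0.        ,  0.        ,  0.        ]), 'rvec': array([ 2.14082251, -0.90387747,  0.41308007]), 'tvec': array([-0.4775105 ,  0.23919037,  0.82599843])}
top {'fx': 512.1303716059558, 'fy': 512.1303716059558, 'cx': 289.341724746201, 'cy': 207.9876183468028, 'dist_coeffs': array([0.03913278, 0.        , 0.        , 0.        , 0.        ]), 'rvec': array([ 2.16411011, -2.20409513,  0.06263014]), 'tvec': array([-0.10249943,  0.54703826,  1.22902071])}
{'fx': 348.2394185793813, 'fy': 348.2394185793813, 'cx': 282.70783075891154, 'cy': 213.31573547450995, 'dist_coeffs': array([0.01078906, 0.        , 0.        , 0.        , 0.        ]), 'hand_eye': array([[ 1.44002837e-04, -2.80268939e-01,  9.59921508e-01,
        -2.01493521e-01],
       [-7.09692046e-04, -9.59921304e-01, -2.80268774e-01,
         7.62147010e-02],
       [ 9.99999738e-01, -6.40889160e-04, -3.37136028e-04,
         3.35427842e-04],
       [ 0.00000000e+00,  0.00000000e+00,  0.00000000e+00,
         1.00000000e+00]])}
```

View pics/scene0.png

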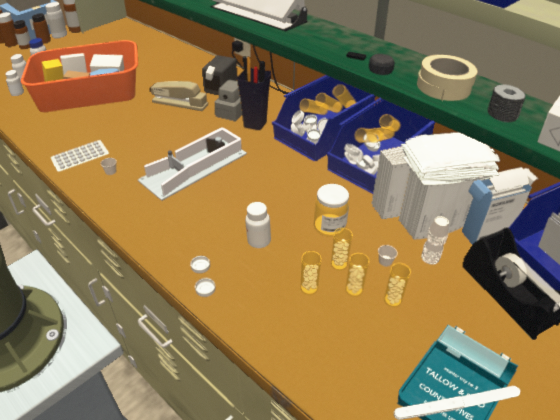

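View pics/top0.png

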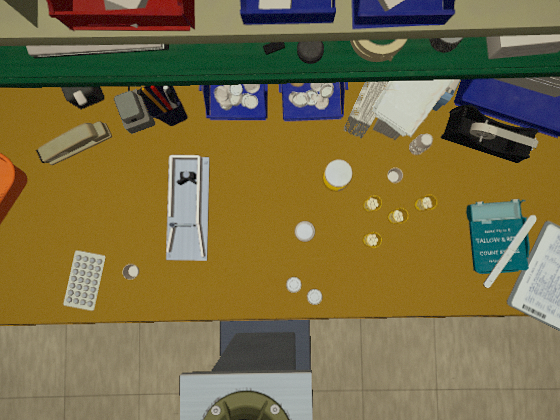

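The scene view shows four vials, with the one nearest the base at about (311,275). In the top view it is at (373,240). The lane is in the top view at columns 167–209, rows 155–261, with the gate near row 225 and the black stop near (187,178). I'll zoom in to measure.

```bash
cat > h.py <<'E'
import numpy as np, cv2
from bench import *
from scipy.spatial.transform import Rotation as R
def ray(n,uv):
    c=calibration(n);K=np.array([[c['fx'],0,c['cx']],[0,c['fy'],c['cy']],[0,0,1]])
    p=cv2.undistortPoints(np.array([[uv]],float),K,c['dist_coeffs'])[0,0];d=np.array([*p,1])
    if n=="wrist":
        s=get_state();H=c['hand_eye'];Rt=R.from_rotvec(s['tool_rot']).as_matrix()
        return s['position']+Rt@H[:3,3],Rt@H[:3,:3]@d
    Rm=cv2.Rodrigues(c['rvec'])[0];return -Rm.T@c['tvec'],Rm.T@d
def at(n,uv,z):
    o,d=ray(n,uv);return o+d*(z-o[2])/d[2]
def proj(n,P):
    c=calibration(n);K=np.array([[c['fx'],0,c['cx']],[0,c['fy'],c['cy']],[0,0,1]])
    return cv2.projectPoints(np.array(P,float).reshape(-1,1,3),c['rvec'],c['tvec'],K,c['dist_coeffs'])[0][:,0]
E
python3 - <<'E'
from h import *
im=cv2.imread("pics/top0.png")
a=cv2.resize(im[145:270,150:225],None,fx=4.6,fy=4.6,interpolation=cv2.INTER_CUBIC)
b=cv2.resize(im[185:255,350:445],None,fx=4.6,fy=4.6,interpolation=cv2.INTER_CUBIC)
o=np.zeros((580,800,3),np.uint8);o[:a.shape[0],:a.shape[1]]=a;o[:b.shape[0],350:350+b.shape[1]]=b
cv2.imwrite("pics/c1.png",o)
for uv in[(373,240),(373,203),(398,216),(426,203)]:print(at("top",uv,.084),at("top",uv,.04))
E
```

```text
[ 0.46374497 -0.30308248  0.084     ] [ 0.46375634 -0.3098551   0.04      ]
[ 0.54861677 -0.30554471  0.084     ] [ 0.5518004  -0.31240936  0.04      ]
[ 0.51766105 -0.36178503  0.084     ] [ 0.51968764 -0.37075177  0.04      ]
[ 0.5463361  -0.42657261  0.084     ] [ 0.54943449 -0.43796091  0.04      ]
```

View pics/c1.png

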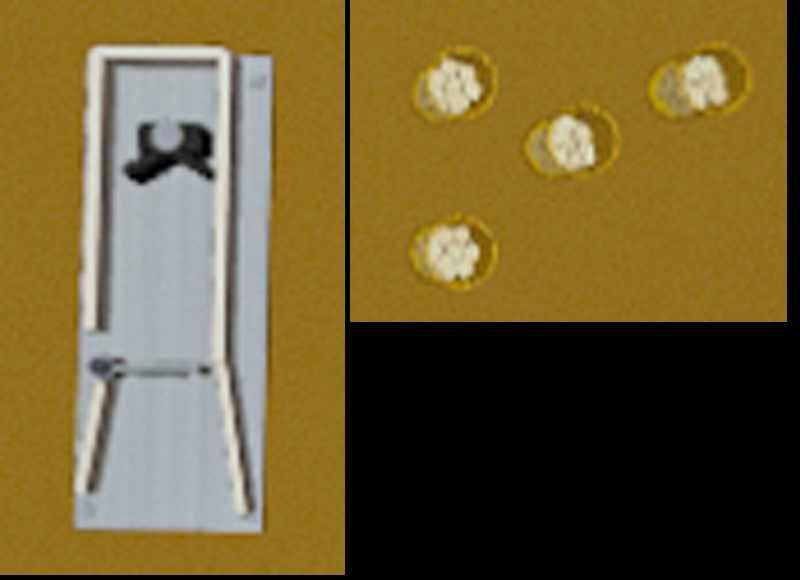

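```bash
cat >> h.py <<'E'
def L2W(p,P):
    P=np.array(P,float).reshape(-1,3);c,s=np.cos(p[2]),np.sin(p[2])
    return np.c_[p[0]+c*P[:,0]-s*P[:,1],p[1]+s*P[:,0]+c*P[:,1],P[:,2]]
E
python3 - <<'E'
from h import *
from scipy.optimize import least_squares
cr=lambda x,y:((x+.5)/4.6-.5+150,(y+.5)/4.6-.5+145)
# (crop px, z, lane x or None, lane y or None)
obs=[((102,367),.054,0,.031),((105,62),.04,.162,.036),((217,62),.04,.162,-.024),((101,325),.04,None,.036),((214,340),.04,None,-.024),
((75,527),.006,-.085,None),((262,532),.006,-.085,None),((272,57),.006,.170,None)]
def f(p):
    r=[];c,s=np.cos(p[2]),np.sin(p[2])
    for uv,z,lx,ly in obs:
        d=at("top",cr(*uv),z)[:2]-p[:2];l=(c*d[0]+s*d[1],-s*d[0]+c*d[1])
        if lx is not None:r.append(l[0]-lx)
        if ly is not None:r.append(l[1]-ly)
    return np.array(r)*1000
s=least_squares(f,[.5,.12,0],loss="soft_l1");p=s.x;print(p,f(p).round(1))
np.save("lane.npy",p)
c,sn=np.cos(p[2]),np.sin(p[2])
for uv in [(128,170),(170,160),(212,175),(168,135)]:
    d=at("top",cr(*uv),.046)[:2]-p[:2];print("stop",c*d[0]+sn*d[1],-sn*d[0]+c*d[1])
uv=((461.5-350)/4.6-.5+350,252.5/4.6-.5+185);V=at("top",uv,.084);print("vial",V)
t=np.linspace(0,2*np.pi,60)
circ=lambda C,z,r:np.c_[C[0]+r*np.cos(t),C[1]+r*np.sin(t),0*t+z]
S=[]
for n in("scene","top"):
    im=cv2.imread(f"pics/{n}0.png");k=4;o=cv2.resize(im,None,fx=k,fy=k,interpolation=cv2.INTER_CUBIC)
    def line(P,col):cv2.polylines(o,[np.int32((proj(n,P)+.5)*k-.5)],False,col,1)
    line(circ(V,.084,.018),(255,0,255));line(circ(V,0,.018),(255,0,255))
    for y in(-.024,.036):line(L2W(p,[[.0,y,.04],[.162,y,.04]]),(0,0,255))
    line(L2W(p,[[.162,-.024,.04],[.162,.036,.04]]),(0,0,255))
    line(L2W(p,[[-.085,-.05,.006],[-.085,.04,.006]]),(255,0,0));line(L2W(p,[[0,.031,0],[0,.031,.054],[0,-.019,.044]]),(0,255,0))
    for P,w in((np.array([*V[:2],.04]),(300,290)),(L2W(p,[.04,0,.03])[0],(500,290) )):
        u,v=np.int32(proj(n,P)[0]*k);hw,hh=200,145
        S.append((o[v-145:v+145,u-w[0]//2:u+w[0]//2] if n=="scene" else o[max(0,v-145):v+145,u-w[0]//2:u+w[0]//2]))
out=np.vstack([np.hstack(S[:2]),np.hstack(S[2:])]);cv2.imwrite("pics/c2.png",out)
E
```

```text
[ 0.50746035  0.13421952 -0.02307734] [ 0.9 -0.2 -1.2 -0.3 -0.9  1.2 -0.9  0.4  2.6  0.3 -0.5]
stop 0.10340306267354105 0.021288394814082488
stop 0.10872525490214001 -0.0003732701164368573
stop 0.10100632473011609 -0.02226964040353686
stop 0.1217718792846679 0.0008885453278105419
vial [ 0.46510519 -0.30480874  0.084     ]
```

View pics/c2.png

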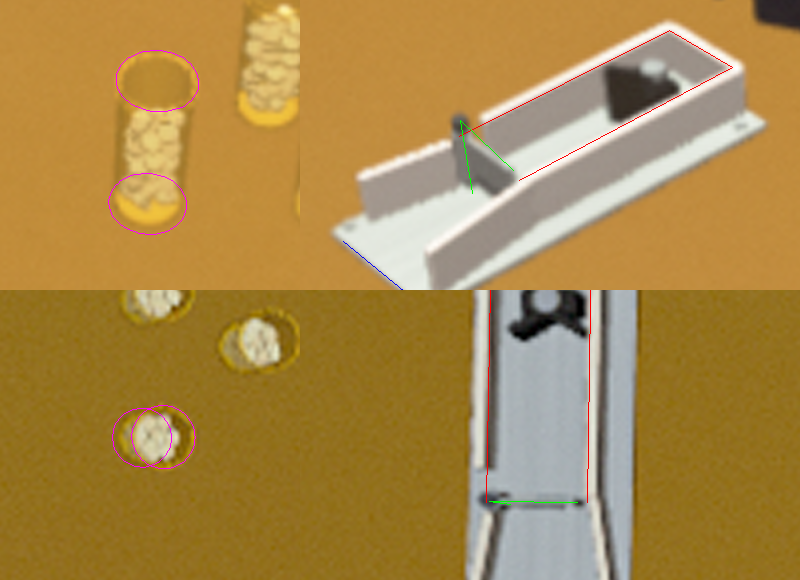

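The overlay agrees in both views to about 2 mm. The vial is at (0.465, -0.305) and the gate origin at (0.507, 0.134), with the lane yaw at about -0.023. Next I'll check the tool axes.

```bash
python3 - <<'E'
from h import *
s=get_state();print(R.from_rotvec(s['tool_rot']).as_matrix().round(3))
p=np.load("lane.npy")
M=lambda z:np.array([[0,-1*np.sin(p[2])*0,0]])
print(L2W(p,[[-.045,0,0],[.096,0,0]]))
E
```

```text
[[-0.001 -0.936  0.352]
 [-0.002  0.352  0.936]
 [-1.    -0.    -0.002]]
[[0.46247233 0.13525791 0.        ]
 [0.60343478 0.1320043  0.        ]]
```

>>> play_rows([
  {"claw":0.3,"linear":[-0.1,0,0],"rotation":[0.0785,0,0]},
  {"claw":0.3,"linear":[-0.1,0,0],"rotation":[0.0785,0,0]},
  {"claw":0.3,"linear":[-0.1,0,0],"rotation":[0.0785,0,0]},
  {"claw":0.3,"linear":[-0.1,0,0],"rotation":[0.0785,0,0]},
  {"claw":0.3,"linear":[-0.1,0,0],"rotation":[0.0785,0,0]},
  {"claw":0.3,"linear":[-0.1,0,0],"rotation":[0.0785,0,0]},
  {"claw":0.3,"linear":[-0.1,0,0],"rotation":[0.0785,0,0]},
  {"claw":0.3,"linear":[-0.1,0,0],"rotation":[0.0785,0,0]},
  {"claw":0.3,"linear":[-0.1,0,0],"rotation":[0.0785,0,0]},
  {"claw":0.3,"linear":[-0.1,0,0],"rotation":[0.0785,0,0]},
])

```text
time: 0.93
position: [0.2273, 0.6036, 0.2007]
tool_rot: [0.022, 1.575, -0.045]
ft_force: [0.9, -0.4, 0.8]
grip_width: 0.702
```

>>> play_rows([
  {"claw":0.3,"linear":[0,-0.8,0.7],"rotation":[0,0,0]},
  {"claw":0.3,"linear":[0,-0.8,0.7],"rotation":[0,0,0]},
  {"claw":0.3,"linear":[0,-0.8,0.7],"rotation":[0,0,0]},
  {"claw":0.3,"linear":[0,-0.8,0.7],"rotation":[0,0,0]},
  {"claw":0.3,"linear":[0,-0.8,0.7],"rotation":[0,0,0]},
  {"claw":0.3,"linear":[0,-0.8,0.7],"rotation":[0,0,0]},
  {"claw":0.3,"linear":[0,-0.8,0.7],"rotation":[0,0,0]},
  {"claw":0.3,"linear":[0,-0.8,0.7],"rotation":[0,0,0]},
  {"claw":0.3,"linear":[0,-0.8,0.7],"rotation":[0,0,0]},
  {"claw":0.3,"linear":[0,-0.8,0.7],"rotation":[0,0,0]},
])

```text
time: 1.77
position: [0.3902, 0.3915, 0.1962]
tool_rot: [0.009, 1.584, -0.042]
ft_force: [1.0, 0.4, 0.3]
grip_width: 0.707
```

>>> play_rows([
  {"claw":0.3,"linear":[0,-0.9,0.4],"rotation":[0,0,0]},
  {"claw":0.3,"linear":[0,-0.9,0.4],"rotation":[0,0,0]},
  {"claw":0.3,"linear":[0,-0.9,0.4],"rotation":[0,0,0]},
  {"claw":0.3,"linear":[0,-0.9,0.4],"rotation":[0,0,0]},
  {"claw":0.3,"linear":[0,-0.9,0.3],"rotation":[0,0,0]},
  {"claw":0.3,"linear":[0,-0.9,0.3],"rotation":[0,0,0]},
  {"claw":0.3,"linear":[0,-0.9,0.2],"rotation":[0,0,0]},
  {"claw":0.3,"linear":[0,-0.9,0.2],"rotation":[0,0,0]},
  {"claw":0.3,"linear":[0,-0.9,0.1],"rotation":[0,0,0]},
  {"claw":0.3,"linear":[0,-0.9,0.1],"rotation":[0,0,0]},
])

```text
time: 2.6
position: [0.4552, 0.1489, 0.196]
tool_rot: [0.008, 1.589, -0.05]
ft_force: [-0.1, 0.0, -0.1]
grip_width: 0.704
```

```bash
python3 - <<'E'
from h import *
s=get_state();np.save("s1.npy",s,allow_pickle=True);im=get_image("wrist");print(s['position'],s['tool_rot'])
c=calibration("wrist");p=np.load("lane.npy");K=np.array([[c['fx'],0,c['cx']],[0,c['fy'],c['cy']],[0,0,1]])
H=np.eye(4);H[:3,:3]=R.from_rotvec(s['tool_rot']).as_matrix();H[:3,3]=s['position'];T=np.linalg.inv(H@c['hand_eye'])
def line(P,col):
    q=cv2.projectPoints(L2W(p,P),cv2.Rodrigues(T[:3,:3])[0],T[:3,3],K,c['dist_coeffs'])[0][:,0];cv2.polylines(im,[np.int32(q.round())],False,col,1)
for y in(-.024,.036):line([[.0,y,.04],[.162,y,.04]],(0,0,255))
line([[.162,-.024,.04],[.162,.036,.04]],(0,0,255));line([[-.065,.034,.04],[0,.024,.04]],(0,0,255));line([[-.065,-.034,.04],[0,-.024,.04]],(0,0,255))
line([[-.085,-.05,.006],[-.085,.04,.006]],(255,0,0));line([[0,.031,.054],[0,-.019,.044]],(0,255,0))
cv2.imwrite("pics/w1.png",im)
E
```

```text
[0.45515323 0.14887747 0.19604384] [ 0.00842254  1.58868974 -0.04995258]
```

View pics/w1.png

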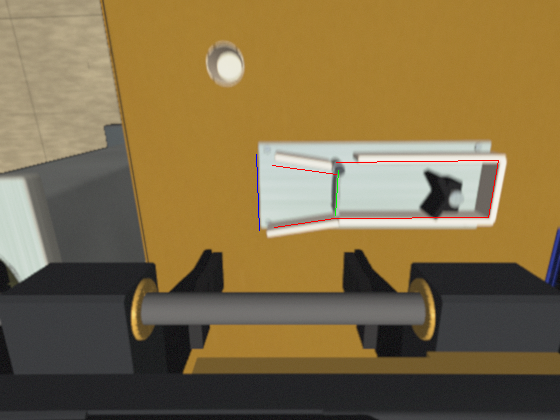

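Overlay on the wrist view matches the walls and gate within about 1–2 px (≈1–2 mm): gate at column 337, left wall edge at row 162, right wall edge at row 217. The lane pose is good, so I'm moving on to the vial.

>>> play_rows([
  {"claw":0.3,"linear":[0,-0.9,0.02],"rotation":[0,0,0]},
  {"claw":0.3,"linear":[0,-0.9,0.02],"rotation":[0,0,0]},
  {"claw":0.3,"linear":[0,-0.9,0.02],"rotation":[0,0,0]},
  {"claw":0.3,"linear":[0,-0.9,0.02],"rotation":[0,0,0]},
  {"claw":0.3,"linear":[0,-0.9,0.02],"rotation":[0,0,0]},
  {"claw":0.3,"linear":[0,-0.9,0.02],"rotation":[0,0,0]},
  {"claw":0.3,"linear":[0,-0.9,0.02],"rotation":[0,0,0]},
  {"claw":0.3,"linear":[0,-0.9,0.02],"rotation":[0,0,0]},
  {"claw":0.3,"linear":[0,-0.9,0.02],"rotation":[0,0,0]},
  {"claw":0.3,"linear":[0,-0.9,0.02],"rotation":[0,0,0]},
])

```text
time: 3.48
position: [0.4478, -0.0891, 0.1998]
tool_rot: [0.01, 1.593, -0.053]
ft_force: [-0.2, 0.5, 0.4]
grip_width: 0.701
```

>>> play_rows([
  {"claw":0.3,"linear":[0,-0.9,0.02],"rotation":[0,0,0]},
  {"claw":0.3,"linear":[0,-0.9,0.02],"rotation":[0,0,0]},
  {"claw":0.3,"linear":[0,-0.9,0.02],"rotation":[0,0,0]},
  {"claw":0.3,"linear":[0,-0.9,0.02],"rotation":[0,0,0]},
  {"claw":0.3,"linear":[0,-0.9,0.02],"rotation":[0,0,0]},
  {"claw":0.3,"linear":[0,-0.9,0.02],"rotation":[0,0,0]},
  {"claw":0.3,"linear":[0,-0.9,0.02],"rotation":[0,0,0]},
  {"claw":0.3,"linear":[0,-0.8,0.02],"rotation":[0,0,0]},
  {"claw":0.3,"linear":[0,-0.4,0.02],"rotation":[0,0,0]},
  {"claw":0.3,"linear":[0,0,0],"rotation":[0,0,0]},
])

```text
time: 4.32
position: [0.4402, -0.2895, 0.2033]
tool_rot: [0.015, 1.594, -0.058]
ft_force: [-0.7, 0.2, -0.7]
grip_width: 0.701
```

```bash
cat >> h.py <<'E'
def delta(target,lane=True):
    "target world xyz; print remaining shift/turn in tool units, and lane pose"
    s=get_state();p=np.load("lane.npy");Rt=R.from_rotvec(s['tool_rot'])
    x=np.array([np.cos(p[2]),np.sin(p[2]),0]);D=R.from_matrix(np.c_[[0,0,-1],np.cross(x,[0,0,-1]),x])
    d=np.array(target)-s['position'];c,sn=x[:2];q=s['position'][:2]-p[:2]
    print("t",round(s['time'],2),"pos",s['position'].round(4),"lin",(Rt.inv().apply(d)/.025).round(3),"rot",((Rt.inv()*D).as_rotvec()/(np.pi/2)).round(4),
     "laneTCP",np.round([c*q[0]+sn*q[1],-sn*q[0]+c*q[1]],4),"F",s['ft_force'].round(2),"w",round(s['grip_width'],3))
E
python3 - <<'E'
from h import *
delta([.465,-.305,.2])
s=get_state();im=get_image("wrist")
c=calibration("wrist");K=np.array([[c['fx'],0,c['cx']],[0,c['fy'],c['cy']],[0,0,1]])
H=np.eye(4);H[:3,:3]=R.from_rotvec(s['tool_rot']).as_matrix();H[:3,3]=s['position'];T=np.linalg.inv(H@c['hand_eye'])
t=np.linspace(0,2*np.pi,60);V=(.465,-.305);k=2;o=cv2.resize(im,None,fx=k,fy=k,interpolation=cv2.INTER_CUBIC)
for z in(0,.084):
    P=np.c_[V[0]+.018*np.cos(t),V[1]+.018*np.sin(t),0*t+z]
    q=cv2.projectPoints(P,cv2.Rodrigues(T[:3,:3])[0],T[:3,3],K,c['dist_coeffs'])[0][:,0];print(q.mean(0));cv2.polylines(o,[np.int32((q*k).round())],True,(255,0,255),1)
cv2.imwrite("pics/w2.png",o[0:600,200:1000])
E
```

```text
t 4.32 pos [ 0.4402 -0.2895  0.2033] lin [ 0.125 -0.571  1.021] rot [-0.0147 -0.0151  0.0174] laneTCP [-0.0574 -0.4251] F [-0.69  0.21 -0.68] w 0.701
[307.95858973 186.91284366]
[311.9327206  207.55115985]
```

View pics/w2.png

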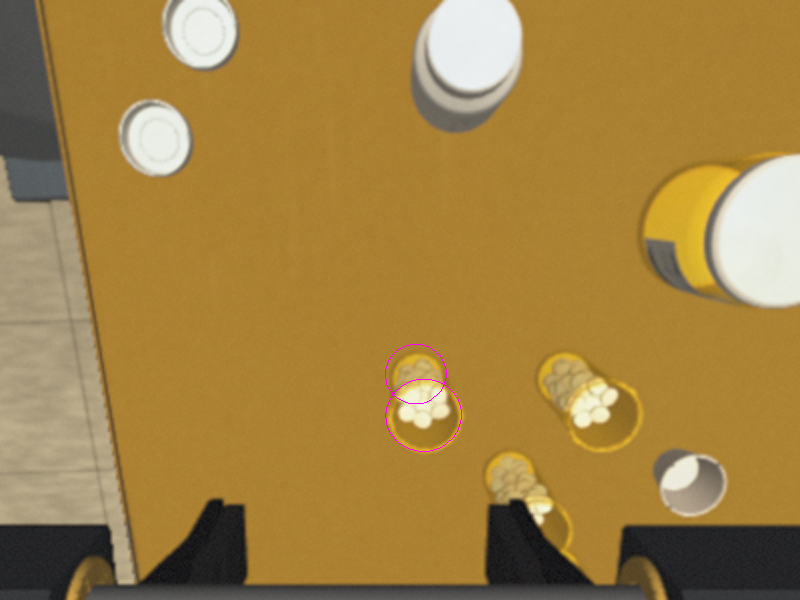

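The drawn rim at (425,415) lies on the real rim, so the vial position is confirmed to about 1 mm. Next: align, then descend.

>>> play_rows([
  {"claw":0.3,"linear":[0,-0.3,0.5],"rotation":[-0.0147,-0.0151,0.0174]},
  {"claw":0.3,"linear":[0,-0.27,0.52],"rotation":[0,0,0]},
  {"claw":0.3,"linear":[0,0,0.0],"rotation":[0,0,0]},
])

```text
time: 4.62
position: [0.4669, -0.2989, 0.2021]
tool_rot: [0.019, 1.57, -0.008]
ft_force: [0.6, 0.5, -0.5]
grip_width: 0.702
```

```bash
python3 -c "
from h import *
delta([.465,-.305,.1])"
```

```text
t 4.62 pos [ 0.4669 -0.2989  0.2021] lin [ 4.081 -0.275 -0.072] rot [ 0.004   0.0002 -0.0045] laneTCP [-0.0306 -0.4339] F [ 0.6   0.49 -0.51] w 0.702
```

>>> play_rows([
  {"claw":0.3,"linear":[0.8,-0.28,-0.07],"rotation":[0.004,0,-0.0045]},
  {"claw":0.3,"linear":[0.8,0,0],"rotation":[0,0,0]},
  {"claw":0.3,"linear":[0.8,0,0],"rotation":[0,0,0]},
  {"claw":0.3,"linear":[0.8,0,0],"rotation":[0,0,0]},
  {"claw":0.3,"linear":[0.8,0,0],"rotation":[0,0,0]},
  {"claw":0.3,"linear":[0,0,0],"rotation":[0,0,0]},
])

```text
time: 5.12
position: [0.4657, -0.2966, 0.0979]
tool_rot: [0.016, 1.572, -0.008]
ft_force: [-1.1, 1.0, -0.6]
grip_width: 0.704
```

```bash
python3 -c "
from h import *
delta([.465,-.305,.056])"
```

```text
t 5.12 pos [ 0.4657 -0.2966  0.0979] lin [ 1.675 -0.347 -0.019] rot [ 0.0048 -0.0009 -0.0033] laneTCP [-0.0318 -0.4316] F [-1.09  1.01 -0.62] w 0.704
```

>>> play_rows([
  {"claw":0.3,"linear":[0,-0.34,0],"rotation":[0.0048,0,-0.0033]},
  {"claw":0.3,"linear":[0,-0.1,0],"rotation":[0,0,0]},
  {"claw":0.3,"linear":[0,0,0],"rotation":[0,0,0]},
])

```text
time: 5.37
position: [0.4659, -0.3054, 0.0991]
tool_rot: [0.017, 1.572, -0.015]
ft_force: [-0.4, 0.4, -0.2]
grip_width: 0.699
```

```bash
python3 -c "
from h import *
delta([.465,-.305,.056])"
```

```text
t 5.37 pos [ 0.4659 -0.3054  0.0991] lin [ 1.724  0.012 -0.034] rot [ 0.0018 -0.0011 -0.0011] laneTCP [-0.0314 -0.4405] F [-0.42  0.38 -0.15] w 0.699
```

>>> play_rows([
  {"claw":0.3,"linear":[0.6,-0.03,-0.03],"rotation":[0.0018,0,-0.001]},
  {"claw":0.3,"linear":[0.6,-0.04,0],"rotation":[0,0,0]},
  {"claw":0.3,"linear":[0.5,-0.04,0],"rotation":[0,0,0]},
  {"claw":0.3,"linear":[0,0,0],"rotation":[0,0,0]},
  {"claw":0.3,"linear":[0,0,0],"rotation":[0,0,0]},
])

```text
time: 5.78
position: [0.4697, -0.3108, 0.0615]
tool_rot: [0.016, 1.562, -0.021]
ft_force: [0.3, -0.7, 0.8]
grip_width: 0.701
```

```bash
python3 -c "
from h import *
delta([.465,-.305,.056])"
```

```text
t 5.78 pos [ 0.4697 -0.3108  0.0615] lin [ 0.219  0.229 -0.195] rot [-0.0002  0.0055  0.0019] laneTCP [-0.0275 -0.4458] F [ 0.32 -0.73  0.82] w 0.701
```

>>> play_rows([
  {"claw":0.3,"linear":[0.2,0.23,-0.2],"rotation":[0,0.0055,0.002]},
  {"claw":0.3,"linear":[0,0,0],"rotation":[0,0,0]},
])

```text
time: 5.95
position: [0.4651, -0.3051, 0.0575]
tool_rot: [0.019, 1.57, -0.019]
ft_force: [1.0, 0.6, 0.1]
grip_width: 0.691
```

```bash
python3 -c "
from h import *
delta([.465,-.305,.056])"
```

```text
t 5.95 pos [ 0.4651 -0.3051  0.0575] lin [ 0.058  0.006 -0.006] rot [-0.0005  0.0003  0.0001] laneTCP [-0.0322 -0.4402] F [0.98 0.64 0.14] w 0.691
```

>>> play_rows([
  {"claw":0.3,"linear":[0,0,0],"rotation":[0,0,0]},
])

```text
time: 6.03
position: [0.4654, -0.3052, 0.058]
tool_rot: [0.018, 1.569, -0.019]
ft_force: [-0.3, -0.8, 0.9]
grip_width: 0.697
```

```bash
python3 -c "
from h import *
delta([.465,-.305,.056])"
```

```text
t 6.03 pos [ 0.4654 -0.3052  0.058 ] lin [ 0.08   0.008 -0.018] rot [-0.0004  0.0009  0.0002] laneTCP [-0.0319 -0.4403] F [-0.34 -0.84  0.89] w 0.697
```

>>> play_rows([
  {"claw":0.45,"linear":[0,0,0],"rotation":[0,0,0]},
  {"claw":0.55,"linear":[0,0,0],"rotation":[0,0,0]},
  {"claw":0.62,"linear":[0,0,0],"rotation":[0,0,0]},
  {"claw":0.75,"linear":[0,0,0],"rotation":[0,0,0]},
  {"claw":0.9,"linear":[0,0,0],"rotation":[0,0,0]},
  {"claw":0.9,"linear":[0,0,0],"rotation":[0,0,0]},
], newtons=15)

```text
time: 6.53
position: [0.4666, -0.3052, 0.0595]
tool_rot: [0.017, 1.567, -0.019]
ft_force: [-0.1, -0.3, -1.2]
grip_width: 0.329
```

```bash
python3 -c "
from h import *
delta([.465,-.305,.15])"
```

```text
t 6.53 pos [ 0.4666 -0.3052  0.0595] lin [-3.621  0.005 -0.05 ] rot [0.0001 0.0024 0.0004] laneTCP [-0.0307 -0.4403] F [-0.13 -0.27 -1.18] w 0.329
```

>>> play_rows([
  {"claw":0.9,"linear":[0,0,0],"rotation":[0,0,0]},
])

```text
time: 6.62
position: [0.4666, -0.3053, 0.0595]
tool_rot: [0.017, 1.567, -0.019]
ft_force: [-0.0, 1.0, -0.4]
grip_width: 0.256
```

```bash
python3 -c "
from h import *
cv2.imwrite('pics/s1.png',cv2.resize(get_image('scene')[200:320,220:440],None,fx=3.6,fy=3.6,interpolation=cv2.INTER_CUBIC))
delta([.465,-.305,.15])"
```

```text
t 6.67 pos [ 0.4666 -0.3053  0.0595] lin [-3.62   0.007 -0.051] rot [0.     0.0025 0.0005] laneTCP [-0.0307 -0.4403] F [-0.07 -0.24 -0.05] w 0.211
```

View pics/s1.png

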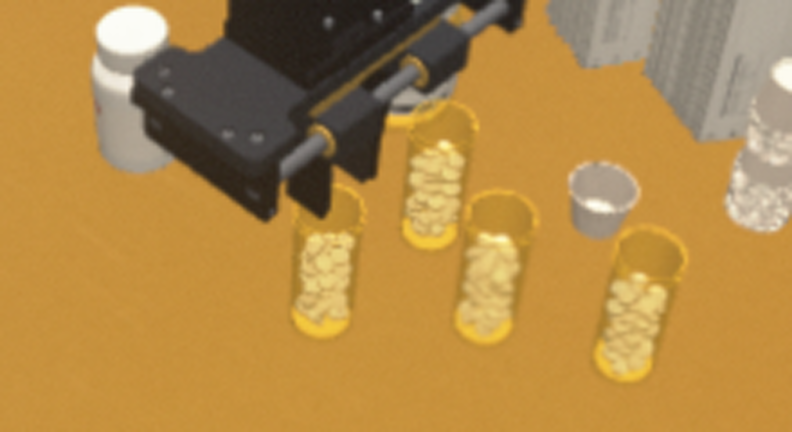

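The scene crop shows the vial still standing, ungripped, at (328,260), with the fingers closing above and behind it. I need to find out why, so I'll project the TCP into both views.

```bash
python3 - <<'E'
from h import *
s=get_state();sc=get_image("scene");w=get_image("wrist")
c=calibration("wrist");K=np.array([[c['fx'],0,c['cx']],[0,c['fy'],c['cy']],[0,0,1]])
Rt=R.from_rotvec(s['tool_rot']).as_matrix()
H=np.eye(4);H[:3,:3]=Rt;H[:3,3]=s['position'];T=np.linalg.inv(H@c['hand_eye'])
k=3.6;o=cv2.resize(sc[200:320,220:440],None,fx=k,fy=k,interpolation=cv2.INTER_CUBIC)[:300,:400];k2=2
o2=cv2.resize(w,None,fx=k2,fy=k2,interpolation=cv2.INTER_CUBIC)
t=np.linspace(0,2*np.pi,60);Vr=np.c_[.465+.018*np.cos(t),-.305+.018*np.sin(t),0*t+.084]
pw=lambda P:cv2.projectPoints(P,cv2.Rodrigues(T[:3,:3])[0],T[:3,3],K,c['dist_coeffs'])[0][:,0]
cv2.polylines(o2,[np.int32(pw(Vr)*k2)],True,(255,0,255),1)
for dx,col in((0,(0,0,255)),(-.019,(0,255,0)),(-.04,(255,0,0))):
    P=np.array([s['position']+Rt@np.array([dx,a,0]) for a in(-.0095,.0095)])
    q=(proj("scene",P)-[220,200])*k;cv2.line(o,*[tuple(map(int,a)) for a in q],col,2)
    q=pw(P)*k2;cv2.line(o2,*[tuple(map(int,a)) for a in q],col,2)
o2=o2[300:700,360:760];out=np.zeros((400,800,3),np.uint8);out[:300,:400]=o;out[:,400:]=o2
cv2.imwrite("pics/d1.png",out);print(s['position'],s['grip_width'])
E
```

```text
[ 0.46662024 -0.30528986  0.05951813] 0.211192643724367
```

View pics/d1.png

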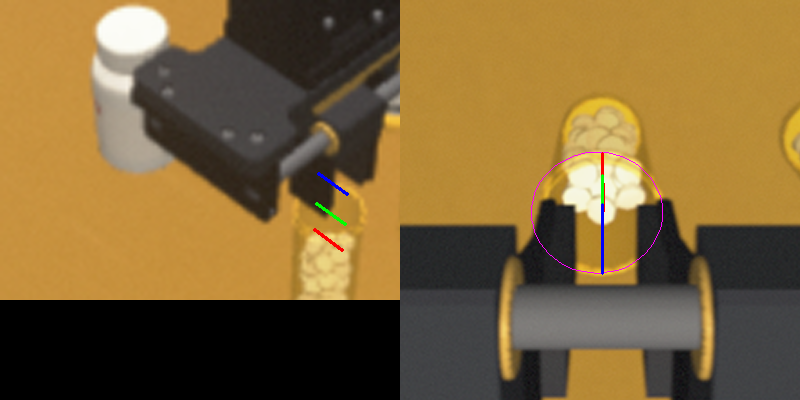

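```bash
python3 - <<'E'
from h import *
f=lambda P:((proj("scene",P)-[220,200])*3.6).round(0).tolist()
s=get_state();p=s['position']
for z in(.06,.075,.09,.1):print("near finger tip inner face, y-,y+",z,f([[p[0]-.009,p[1]-.0095,z],[p[0]-.009,p[1]+.0095,z]]))
for z in(.1,.13,.16):print("body corners x-",z,f([[p[0]-.095,p[1]-.0375,z],[p[0]-.095,p[1]+.0375,z]]))
E
```

```text
near finger tip inner face, y-,y+ 0.06 [[331.0, 259.0], [302.0, 239.0]]
near finger tip inner face, y-,y+ 0.075 [[333.0, 239.0], [303.0, 218.0]]
near finger tip inner face, y-,y+ 0.09 [[335.0, 218.0], [305.0, 197.0]]
near finger tip inner face, y-,y+ 0.1 [[336.0, 204.0], [306.0, 183.0]]
body corners x- 0.1 [[256.0, 340.0], [136.0, 250.0]]
body corners x- 0.13 [[257.0, 296.0], [134.0, 206.0]]
body corners x- 0.16 [[259.0, 250.0], [133.0, 159.0]]
```

Both views agree: at a reported z of 0.060 the real fingertips are at about 0.09, roughly 30–35 mm short of the reported TCP. That explains why the fingers closed above the rim. I'll reopen them, go about 33 mm lower and watch the force.

>>> play_rows([
  {"claw":0.3,"linear":[-0.5,0,-0.05],"rotation":[0,0.0025,0]},
  {"claw":0.3,"linear":[0,0,0],"rotation":[0,0,0]},
  {"claw":0.3,"linear":[0,0,0],"rotation":[0,0,0]},
  {"claw":0.3,"linear":[0,0,0],"rotation":[0,0,0]},
  {"claw":0.3,"linear":[0,0,0],"rotation":[0,0,0]},
  {"claw":0.3,"linear":[0,0,0],"rotation":[0,0,0]},
  {"claw":0.3,"linear":[0,0,0],"rotation":[0,0,0]},
])

```text
time: 7.35
position: [0.4644, -0.3046, 0.0704]
tool_rot: [0.018, 1.573, -0.018]
ft_force: [-0.4, 0.3, 0.4]
grip_width: 0.588
```

```bash
python3 -c "
from h import *
delta([.465,-.305,.045])"
```

```text
t 7.35 pos [ 0.4644 -0.3046  0.0704] lin [ 1.014 -0.014  0.025] rot [ 0.0001 -0.0013  0.    ] laneTCP [-0.0329 -0.4397] F [-0.4   0.35  0.38] w 0.588
```

>>> play_rows([
  {"claw":0.3,"linear":[0,0,0.03],"rotation":[0,0,0]},
  {"claw":0.3,"linear":[0,0,0],"rotation":[0,0,0]},
  {"claw":0.3,"linear":[0.3,0,0],"rotation":[0,0,0]},
  {"claw":0.3,"linear":[0.3,0,0],"rotation":[0,0,0]},
  {"claw":0.3,"linear":[0.3,0,0],"rotation":[0,0,0]},
  {"claw":0.3,"linear":[0.1,0,0],"rotation":[0,0,0]},
  {"claw":0.3,"linear":[0,0,0],"rotation":[0,0,0]},
])

```text
time: 7.93
position: [0.4646, -0.3041, 0.0415]
tool_rot: [0.018, 1.574, -0.017]
ft_force: [0.3, -0.1, -0.1]
grip_width: 0.699
```

```bash
python3 -c "
from h import *
delta([.465,-.305,.025])"
```

```text
t 7.93 pos [ 0.4646 -0.3041  0.0415] lin [ 0.66  -0.035  0.021] rot [ 0.0002 -0.0023 -0.0003] laneTCP [-0.0328 -0.4392] F [ 0.25 -0.13 -0.09] w 0.699
```

>>> play_rows([
  {"claw":0.3,"linear":[0.35,-0.03,0.02],"rotation":[0,-0.0023,0]},
  {"claw":0.3,"linear":[0.3,0,0],"rotation":[0,0,0]},
  {"claw":0.3,"linear":[0,0,0],"rotation":[0,0,0]},
  {"claw":0.45,"linear":[0,0,0],"rotation":[0,0,0]},
  {"claw":0.5,"linear":[0,0,0],"rotation":[0,0,0]},
  {"claw":0.55,"linear":[0,0,0],"rotation":[0,0,0]},
  {"claw":0.9,"linear":[0,0,0],"rotation":[0,0,0]},
  {"claw":0.9,"linear":[0,0,0],"rotation":[0,0,0]},
  {"claw":0.9,"linear":[0,0,0],"rotation":[0,0,0]},
  {"claw":0.9,"linear":[0,0,0],"rotation":[0,0,0]},
])

```text
time: 8.77
position: [0.4651, -0.3053, 0.0236]
tool_rot: [0.018, 1.57, -0.018]
ft_force: [-0.2, -0.4, 0.1]
grip_width: 0.395
```

```bash
python3 - <<'E'
from h import *
delta([.465,-.305,.025]);p=get_state()['position']
o=cv2.resize(get_image('scene')[200:320,220:440],None,fx=3.6,fy=3.6,interpolation=cv2.INTER_CUBIC)
f=lambda P:tuple(((proj("scene",P)[0]-[220,200])*3.6).astype(int).tolist())
for z,c in((.03,(0,0,255)),(.04,(0,255,0)),(.05,(255,0,0)),(.06,(0,255,255)),(.07,(255,0,255))):cv2.line(o,f([p[0]-.018,p[1]-.0095,z]),f([p[0]-.018,p[1]+.0095,z]),c,1)
cv2.imwrite('pics/s2.png',o)
E
```

```text
t 8.77 pos [ 0.4651 -0.3053  0.0236] lin [-0.058  0.01  -0.004] rot [ 0.      0.0003 -0.0001] laneTCP [-0.0322 -0.4403] F [-0.21 -0.39  0.07] w 0.395
```

View pics/s2.png

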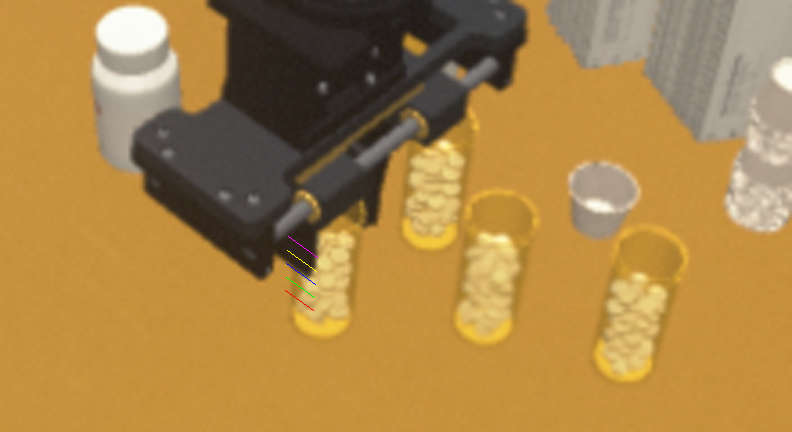

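>>> play_rows([
  {"claw":0.9,"linear":[0,0,0],"rotation":[0,0,0]},
  {"claw":0.9,"linear":[0,0,0],"rotation":[0,0,0]},
])

```text
time: 8.98
position: [0.4652, -0.3053, 0.0237]
tool_rot: [0.018, 1.57, -0.018]
ft_force: [0.3, 0.3, -0.4]
grip_width: 0.399
```

```bash
python3 -c "
from h import *
delta([.465,-.305,.16])"
```

```text
t 8.98 pos [ 0.4652 -0.3053  0.0237] lin [-5.453e+00  1.100e-02 -4.000e-03] rot [ 0.      0.0005 -0.0001] laneTCP [-0.0321 -0.4403] F [ 0.33  0.29 -0.38] w 0.399
```

Gripped: the opening has settled at 0.40 × 87 ≈ 35 mm. Lifting.

>>> play_rows([
  {"claw":0.9,"linear":[-0.3,0,0],"rotation":[0,0,0]},
  {"claw":0.9,"linear":[-0.5,0,0],"rotation":[0,0,0]},
  {"claw":0.9,"linear":[-0.7,0,0],"rotation":[0,0,0]},
  {"claw":0.9,"linear":[-0.8,0,0],"rotation":[0,0,0]},
  {"claw":0.9,"linear":[-0.8,0,0],"rotation":[0,0,0]},
  {"claw":0.9,"linear":[-0.8,0,0],"rotation":[0,0,0]},
  {"claw":0.9,"linear":[-0.7,0,0],"rotation":[0,0,0]},
  {"claw":0.9,"linear":[-0.4,0,0],"rotation":[0,0,0]},
  {"claw":0.9,"linear":[0,0,0],"rotation":[0,0,0]},
])

```text
time: 9.73
position: [0.4641, -0.3069, 0.161]
tool_rot: [0.021, 1.568, -0.021]
ft_force: [0.9, -0.3, -0.6]
grip_width: 0.397
```

```bash
python3 - <<'E'
from h import *
p=np.load("lane.npy");print(L2W(p,[[-.05,0,.15]]));delta(L2W(p,[[-.05,0,.15]])[0])
E
```

```text
[[0.45747366 0.13537329 0.15      ]]
t 9.73 pos [ 0.4641 -0.3069  0.161 ] lin [ 0.432 17.677 -0.735] rot [-0.0022  0.0015  0.0002] laneTCP [-0.0332 -0.442 ] F [ 0.88 -0.33 -0.62] w 0.397
```

>>> play_rows([
  {"claw":0.9,"linear":[0,0.4,0],"rotation":[0,0,0]},
  {"claw":0.9,"linear":[0,0.6,-0.05],"rotation":[0,0,0]},
  {"claw":0.9,"linear":[0,0.8,-0.05],"rotation":[0,0,0]},
  {"claw":0.9,"linear":[0,0.9,-0.05],"rotation":[0,0,0]},
  {"claw":0.9,"linear":[0,0.9,-0.05],"rotation":[0,0,0]},
  {"claw":0.9,"linear":[0,0.9,-0.05],"rotation":[0,0,0]},
  {"claw":0.9,"linear":[0,0.9,-0.05],"rotation":[0,0,0]},
  {"claw":0.9,"linear":[0,0.9,-0.05],"rotation":[0,0,0]},
  {"claw":0.9,"linear":[0,0.9,-0.05],"rotation":[0,0,0]},
  {"claw":0.9,"linear":[0,0.9,-0.05],"rotation":[0,0,0]},
])

```text
time: 10.57
position: [0.4536, -0.1032, 0.1572]
tool_rot: [0.028, 1.572, -0.036]
ft_force: [0.1, -0.3, -0.1]
grip_width: 0.398
```

>>> play_rows([
  {"claw":0.9,"linear":[0,0.9,-0.05],"rotation":[0,0,0]},
  {"claw":0.9,"linear":[0,0.9,-0.05],"rotation":[0,0,0]},
  {"claw":0.9,"linear":[0,0.9,-0.05],"rotation":[0,0,0]},
  {"claw":0.9,"linear":[0,0.9,-0.05],"rotation":[0,0,0]},
  {"claw":0.9,"linear":[0,0.9,-0.05],"rotation":[0,0,0]},
  {"claw":0.9,"linear":[0,0.9,-0.05],"rotation":[0,0,0]},
  {"claw":0.9,"linear":[0,0.9,-0.05],"rotation":[0,0,0]},
  {"claw":0.9,"linear":[0,0.7,-0.05],"rotation":[0,0,0]},
  {"claw":0.9,"linear":[0,0.4,0],"rotation":[0,0,0]},
  {"claw":0.9,"linear":[0,0,0],"rotation":[0,0,0]},
])

```text
time: 11.4
position: [0.4437, 0.0951, 0.1502]
tool_rot: [0.023, 1.581, -0.031]
ft_force: [0.4, 1.0, -0.6]
grip_width: 0.4
```

```bash
python3 - <<'E'
from h import *
p=np.load("lane.npy");delta(L2W(p,[[-.05,0,.1]])[0])
E
```

```text
t 11.4 pos [0.4437 0.0951 0.1502] lin [1.993 1.64  0.515] rot [-0.0074 -0.0068  0.0032] laneTCP [-0.0628 -0.0406] F [ 0.35  0.97 -0.55] w 0.4
```

>>> play_rows([
  {"claw":0.9,"linear":[0,0.6,0.2],"rotation":[-0.0074,-0.0068,0.003]},
  {"claw":0.9,"linear":[0,0.6,0.2],"rotation":[0,0,0]},
  {"claw":0.9,"linear":[0,0.3,0.1],"rotation":[0,0,0]},
  {"claw":0.9,"linear":[0,0.1,0],"rotation":[0,0,0]},
  {"claw":0.9,"linear":[0,0,0],"rotation":[0,0,0]},
])

```text
time: 11.82
position: [0.4592, 0.1356, 0.1492]
tool_rot: [0.019, 1.57, -0.021]
ft_force: [0.1, -0.1, -0.5]
grip_width: 0.397
```

```bash
python3 - <<'E'
from h import *
p=np.load("lane.npy");delta(L2W(p,[[-.05,0,.08]])[0])
E
```

```text
t 11.82 pos [0.4592 0.1356 0.1492] lin [ 2.767 -0.007 -0.071] rot [-0.0015  0.0003  0.0009] laneTCP [-0.0483  0.0003] F [ 0.11 -0.07 -0.51] w 0.397
```

>>> play_rows([
  {"claw":0.9,"linear":[0.5,0,-0.05],"rotation":[-0.0015,0,0]},
  {"claw":0.9,"linear":[0.7,0,0],"rotation":[0,0,0]},
  {"claw":0.9,"linear":[0.7,0,0],"rotation":[0,0,0]},
  {"claw":0.9,"linear":[0.6,0,0],"rotation":[0,0,0]},
  {"claw":0.9,"linear":[0.4,0,0],"rotation":[0,0,0]},
  {"claw":0.9,"linear":[0,0,0],"rotation":[0,0,0]},
  {"claw":0.9,"linear":[0,0,0],"rotation":[0,0,0]},
])

```text
time: 12.4
position: [0.4606, 0.1321, 0.0753]
tool_rot: [0.021, 1.568, -0.024]
ft_force: [0.7, -0.1, 1.1]
grip_width: 0.399
```

```bash
python3 - <<'E'
from h import *
p=np.load("lane.npy");delta(L2W(p,[[-.05,0,.033]])[0])
E
```

```text
t 12.4 pos [0.4606 0.1321 0.0753] lin [ 1.691  0.129 -0.133] rot [-0.0034  0.002   0.0014] laneTCP [-0.0468 -0.0032] F [ 0.68 -0.07  1.07] w 0.399
```

>>> play_rows([
  {"claw":0.9,"linear":[0.3,0.13,-0.13],"rotation":[-0.0034,0.002,0.0014]},
  {"claw":0.9,"linear":[0.4,0.02,-0.02],"rotation":[0,0,0]},
  {"claw":0.9,"linear":[0.4,0.02,-0.02],"rotation":[0,0,0]},
  {"claw":0.9,"linear":[0.3,0,0],"rotation":[0,0,0]},
  {"claw":0.9,"linear":[0,0,0],"rotation":[0,0,0]},
  {"claw":0.9,"linear":[0,0,0],"rotation":[0,0,0]},
])

```text
time: 12.9
position: [0.4577, 0.1376, 0.039]
tool_rot: [0.02, 1.568, -0.016]
ft_force: [0.5, 0.3, 0.3]
grip_width: 0.396
```

```bash
python3 - <<'E'
from h import *
p=np.load("lane.npy");delta(L2W(p,[[-.05,0,.033]])[0])
E
```

```text
t 12.9 pos [0.4577 0.1376 0.039 ] lin [ 0.239 -0.088 -0.01 ] rot [ 0.0002  0.0019 -0.0015] laneTCP [-0.0498  0.0022] F [0.5  0.34 0.35] w 0.396
```

>>> play_rows([
  {"claw":0.9,"linear":[0.22,-0.09,0],"rotation":[0,0.0019,-0.0015]},
  {"claw":0.9,"linear":[0,0,0],"rotation":[0,0,0]},
  {"claw":0.9,"linear":[0,0,0],"rotation":[0,0,0]},
])

```text
time: 13.15
position: [0.4581, 0.1352, 0.0331]
tool_rot: [0.018, 1.571, -0.018]
ft_force: [0.4, -0.5, -0.7]
grip_width: 0.398
```

```bash
python3 - <<'E'
from h import *
p=np.load("lane.npy");delta(L2W(p,[[-.0,0,.033]])[0])
a=cv2.resize(get_image("scene")[110:215,100:300],None,fx=4,fy=4,interpolation=cv2.INTER_CUBIC);cv2.imwrite("pics/m1.png",a)
E
```

```text
t 13.15 pos [0.4581 0.1352 0.0331] lin [0.006 0.007 1.977] rot [0.0003 0.0001 0.0001] laneTCP [-0.0494 -0.0002] F [ 0.44 -0.45 -0.72] w 0.398
```

View pics/m1.png

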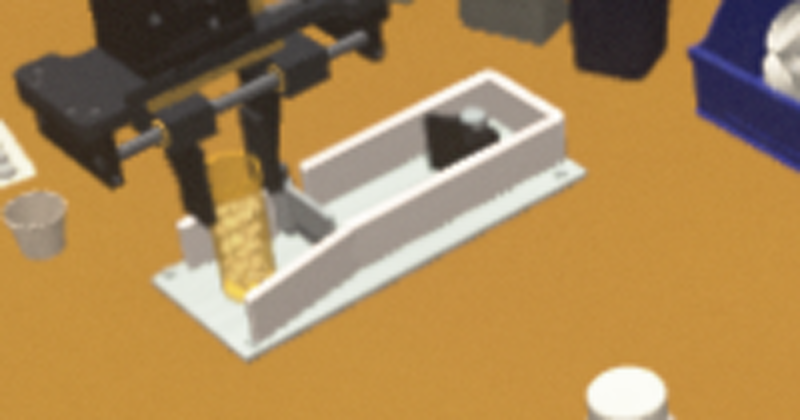

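The vial hangs upright in the lane mouth, with its rim at (232,155) and base at (245,300). It is between the guides and just short of the gate at (310,215). Now a slow push.

>>> play_rows([
  {"claw":0.9,"linear":[0,0,0.2],"rotation":[0,0,0]},
  {"claw":0.9,"linear":[0,0,0.2],"rotation":[0,0,0]},
  {"claw":0.9,"linear":[0,0,0.2],"rotation":[0,0,0]},
  {"claw":0.9,"linear":[0,0,0.2],"rotation":[0,0,0]},
  {"claw":0.9,"linear":[0,0,0.2],"rotation":[0,0,0]},
  {"claw":0.9,"linear":[0,0,0.2],"rotation":[0,0,0]},
])

```text
time: 13.7
position: [0.4914, 0.1349, 0.0342]
tool_rot: [0.018, 1.569, -0.016]
ft_force: [-1.6, -0.3, 0.2]
grip_width: 0.399
```

```bash
python3 - <<'E'
from h import *
p=np.load("lane.npy");delta(L2W(p,[[-.0,0,.033]])[0])
E
```

```text
t 13.7 pos [0.4914 0.1349 0.0342] lin [ 0.047 -0.014  0.643] rot [ 0.0007  0.001  -0.0008] laneTCP [-0.0161  0.0003] F [-1.56 -0.27  0.15] w 0.399
```

>>> play_rows([
  {"claw":0.9,"linear":[0.05,-0.01,0.2],"rotation":[0,0.001,-0.0008]},
  {"claw":0.9,"linear":[0,0,0.2],"rotation":[0,0,0]},
  {"claw":0.9,"linear":[0,0,0.2],"rotation":[0,0,0]},
  {"claw":0.9,"linear":[0,0,0.2],"rotation":[0,0,0]},
  {"claw":0.9,"linear":[0,0,0.2],"rotation":[0,0,0]},
])

```text
time: 14.12
position: [0.5162, 0.1336, 0.0314]
tool_rot: [0.015, 1.578, -0.019]
ft_force: [-1.5, -1.1, -0.3]
grip_width: 0.397
```

```bash
python3 - <<'E'
from h import *
p=np.load("lane.npy");delta(L2W(p,[[.06,0,.033]])[0])
E
```

```text
t 14.12 pos [0.5162 0.1336 0.0314] lin [-0.08   0.014  2.049] rot [ 0.0009 -0.0043  0.0014] laneTCP [ 0.0088 -0.0004] F [-1.49 -1.09 -0.26] w 0.397
```

>>> play_rows([
  {"claw":0.9,"linear":[-0.07,0.01,0.2],"rotation":[0,-0.0043,0.0014]},
  {"claw":0.9,"linear":[0,0,0.2],"rotation":[0,0,0]},
  {"claw":0.9,"linear":[0,0,0.2],"rotation":[0,0,0]},
  {"claw":0.9,"linear":[0,0,0.2],"rotation":[0,0,0]},
  {"claw":0.9,"linear":[0,0,0.2],"rotation":[0,0,0]},
])

```text
time: 14.53
position: [0.5435, 0.1316, 0.0327]
tool_rot: [0.016, 1.571, -0.019]
ft_force: [-1.8, -0.7, -0.6]
grip_width: 0.393
```

```bash
python3 - <<'E'
from h import *
p=np.load("lane.npy");delta(L2W(p,[[.068,0,.033]])[0])
E
```

```text
t 14.53 pos [0.5435 0.1316 0.0327] lin [-0.014  0.069  1.277] rot [ 0.0006 -0.0002  0.0012] laneTCP [ 0.0361 -0.0018] F [-1.83 -0.74 -0.61] w 0.393
```

>>> play_rows([
  {"claw":0.9,"linear":[-0.01,0.07,0.2],"rotation":[0,0,0.0012]},
  {"claw":0.9,"linear":[0,0,0.2],"rotation":[0,0,0]},
  {"claw":0.9,"linear":[0,0,0.2],"rotation":[0,0,0]},
  {"claw":0.9,"linear":[0,0,0.2],"rotation":[0,0,0]},
  {"claw":0.9,"linear":[0,0,0.2],"rotation":[0,0,0]},
])

```text
time: 14.95
position: [0.5738, 0.1332, 0.0338]
tool_rot: [0.018, 1.566, -0.017]
ft_force: [0.1, 0.7, -0.7]
grip_width: 0.397
```

```bash
python3 - <<'E'
from h import *
p=np.load("lane.npy");delta(L2W(p,[[.074,0,.033]])[0])
E
```

```text
t 14.95 pos [0.5738 0.1332 0.0338] lin [ 0.034 -0.021  0.306] rot [ 0.0005  0.0029 -0.0007] laneTCP [0.0663 0.0005] F [ 0.05  0.66 -0.65] w 0.397
```

>>> play_rows([
  {"claw":0.9,"linear":[0.03,-0.02,0.06],"rotation":[0,0.0029,0]},
  {"claw":0.9,"linear":[0,0,0.06],"rotation":[0,0,0]},
  {"claw":0.9,"linear":[0,0,0.06],"rotation":[0,0,0]},
  {"claw":0.9,"linear":[0,0,0.06],"rotation":[0,0,0]},
])

```text
time: 15.28
position: [0.5826, 0.1336, 0.0335]
tool_rot: [0.019, 1.568, -0.016]
ft_force: [0.2, 0.6, -0.0]
grip_width: 0.4
```

```bash
python3 - <<'E'
from h import *
p=np.load("lane.npy");delta(L2W(p,[[.08,0,.033]])[0])
E
```

```text
t 15.28 pos [0.5826 0.1336 0.0335] lin [ 0.021 -0.045  0.195] rot [ 0.0006  0.0015 -0.0015] laneTCP [0.0751 0.0011] F [ 0.22  0.6  -0.01] w 0.4
```

>>> play_rows([
  {"claw":0.9,"linear":[0.02,-0.045,0.05],"rotation":[0,0.0015,-0.0015]},
  {"claw":0.9,"linear":[0,0,0.05],"rotation":[0,0,0]},
  {"claw":0.9,"linear":[0,0,0.05],"rotation":[0,0,0]},
])

```text
time: 15.53
position: [0.5864, 0.1327, 0.033]
tool_rot: [0.017, 1.571, -0.017]
ft_force: [-0.9, 0.3, -0.5]
grip_width: 0.395
```

>>> play_rows([
  {"claw":0.9,"linear":[0,0,0.05],"rotation":[0,0,0]},
  {"claw":0.9,"linear":[0,0,0.05],"rotation":[0,0,0]},
])

```text
time: 15.7
position: [0.589, 0.1327, 0.033]
tool_rot: [0.017, 1.571, -0.017]
ft_force: [0.0, 0.4, -0.8]
grip_width: 0.396
```

```bash
python3 - <<'E'
from h import *
p=np.load("lane.npy");delta(L2W(p,[[.09,0,.033]])[0])
E
```

```text
t 15.7 pos [0.589  0.1327 0.033 ] lin [-0.002 -0.014  0.34 ] rot [ 0.001  -0.0004 -0.0002] laneTCP [0.0815 0.0003] F [ 0.01  0.38 -0.78] w 0.396
```

>>> play_rows([
  {"claw":0.9,"linear":[0,0,0.05],"rotation":[0,0,0]},
  {"claw":0.9,"linear":[0,0,0.05],"rotation":[0,0,0]},
])

```text
time: 15.87
position: [0.5916, 0.1327, 0.033]
tool_rot: [0.017, 1.571, -0.017]
ft_force: [-0.0, 0.3, -0.4]
grip_width: 0.393
```

>>> play_rows([
  {"claw":0.9,"linear":[0,0,0.05],"rotation":[0,0,0]},
  {"claw":0.9,"linear":[0,0,0.05],"rotation":[0,0,0]},
])

```text
time: 16.03
position: [0.5943, 0.1327, 0.033]
tool_rot: [0.017, 1.571, -0.016]
ft_force: [0.1, -0.3, -0.6]
grip_width: 0.401
```

```bash
python3 - <<'E'
from h import *
p=np.load("lane.npy");delta(L2W(p,[[.09,0,.033]])[0])
E
```

```text
t 16.03 pos [0.5943 0.1327 0.033 ] lin [-0.001 -0.022  0.125] rot [ 0.0011 -0.0005 -0.0003] laneTCP [0.0869 0.0005] F [ 0.12 -0.28 -0.63] w 0.401
```

>>> play_rows([
  {"claw":0.9,"linear":[0,-0.02,0.05],"rotation":[0,0,0]},
  {"claw":0.9,"linear":[0,0,0.05],"rotation":[0,0,0]},
])

```text
time: 16.2
position: [0.5971, 0.1321, 0.033]
tool_rot: [0.017, 1.571, -0.016]
ft_force: [-0.2, -0.5, -0.6]
grip_width: 0.399
```

>>> play_rows([
  {"claw":0.9,"linear":[0,0,0.05],"rotation":[0,0,0]},
  {"claw":0.9,"linear":[0,0,0.05],"rotation":[0,0,0]},
])

```text
time: 16.37
position: [0.5986, 0.1323, 0.0327]
tool_rot: [0.017, 1.574, -0.016]
ft_force: [-3.7, 0.1, 0.3]
grip_width: 0.396
```

```bash
python3 - <<'E'
from h import *
p=np.load("lane.npy");delta(L2W(p,[[.09,0,.033]])[0])
E
```

```text
t 16.37 pos [0.5986 0.1323 0.0327] lin [-0.01  -0.008 -0.047] rot [ 0.0011 -0.0022 -0.0005] laneTCP [0.0912 0.0002] F [-3.65  0.09  0.29] w 0.396
```

>>> play_rows([
  {"claw":0.9,"linear":[0,0,0.05],"rotation":[0,-0.002,0]},
])

```text
time: 16.45
position: [0.5988, 0.1326, 0.0324]
tool_rot: [0.017, 1.574, -0.016]
ft_force: [-3.5, 1.0, 0.9]
grip_width: 0.401
```

>>> play_rows([
  {"claw":0.9,"linear":[0,0,0.04],"rotation":[0,0,0]},
])

```text
time: 16.53
position: [0.5989, 0.1329, 0.0321]
tool_rot: [0.017, 1.575, -0.016]
ft_force: [-1.7, 1.5, -0.1]
grip_width: 0.399
```

```bash
python3 - <<'E'
from h import *
p=np.load("lane.npy");delta(L2W(p,[[.09,0,.03]])[0])
E
```

```text
t 16.53 pos [0.5989 0.1329 0.0321] lin [ 0.086 -0.032 -0.058] rot [ 0.0013 -0.0029 -0.0007] laneTCP [0.0915 0.0008] F [-1.71  1.46 -0.09] w 0.399
```

Contact felt at lane x ≈ 0.091: the force came on and the arm stopped advancing. Now I'll lower it onto the floor.

>>> play_rows([
  {"claw":0.9,"linear":[0.05,-0.03,0.02],"rotation":[0,-0.0029,0]},
  {"claw":0.9,"linear":[0.04,0,0.02],"rotation":[0,0,0]},
])

```text
time: 16.7
position: [0.5992, 0.1333, 0.0298]
tool_rot: [0.018, 1.572, -0.014]
ft_force: [-4.3, 1.6, 1.7]
grip_width: 0.397
```

```bash
python3 - <<'E'
from h import *
p=np.load("lane.npy");delta(L2W(p,[[.09,0,.03]])[0])
E
```

```text
t 16.7 pos [0.5992 0.1333 0.0298] lin [-0.009 -0.048 -0.069] rot [ 0.0018 -0.0007 -0.0016] laneTCP [0.0917 0.0012] F [-4.34  1.6   1.69] w 0.397
```

>>> play_rows([
  {"claw":0.9,"linear":[0.02,0,0.04],"rotation":[0,0,0]},
  {"claw":0.9,"linear":[0,0,0.05],"rotation":[0,0,0]},
  {"claw":0.9,"linear":[0,0,0.05],"rotation":[0,0,0]},
], newtons=5)

```text
time: 16.95
position: [0.5996, 0.1332, 0.0292]
tool_rot: [0.017, 1.578, -0.014]
ft_force: [-6.2, 0.1, 4.7]
grip_width: 0.399
```

```bash
python3 - <<'E'
from h import *
p=np.load("lane.npy");delta(L2W(p,[[.09,0,.03]])[0])
sc=get_image("scene")[100:200,130:260];t=get_image("top")[145:270,150:225]
a=cv2.resize(sc,None,fx=4,fy=4,interpolation=cv2.INTER_CUBIC);b=cv2.resize(t,None,fx=3.2,fy=3.2,interpolation=cv2.INTER_CUBIC)
o=np.zeros((400,760,3),np.uint8);o[:,:520]=a;o[:,520:]=b;cv2.imwrite("pics/f1.png",o)
E
```

```text
t 16.95 pos [0.5996 0.1332 0.0292] lin [-0.033 -0.045 -0.086] rot [ 0.0022 -0.0049 -0.0014] laneTCP [0.0921 0.0011] F [-6.23  0.07  4.68] w 0.399
```

View pics/f1.png

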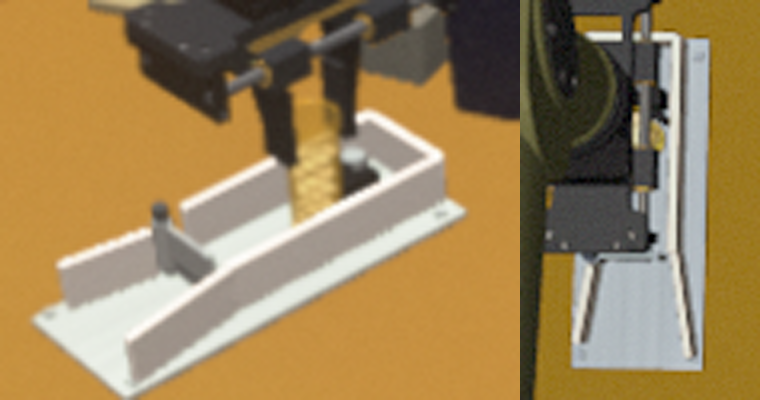

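The gate at (185,250) is shut again behind the vial, which stands upright against the black stop. I'll relax the force, then release.

>>> play_rows([
  {"claw":0.9,"linear":[-0.01,0,0],"rotation":[0,-0.004,0]},
  {"claw":0.9,"linear":[0,0,0],"rotation":[0,0,0]},
  {"claw":0.55,"linear":[0,0,0],"rotation":[0,0,0]},
  {"claw":0.5,"linear":[0,0,0],"rotation":[0,0,0]},
  {"claw":0.4,"linear":[0,0,0],"rotation":[0,0,0]},
  {"claw":0.3,"linear":[0,0,0],"rotation":[0,0,0]},
  {"claw":0.3,"linear":[0,0,0],"rotation":[0,0,0]},
  {"claw":0.3,"linear":[0,0,0],"rotation":[0,0,0]},
  {"claw":0.3,"linear":[0,0,0],"rotation":[0,0,0]},
])

```text
time: 17.8
position: [0.6052, 0.131, 0.0305]
tool_rot: [0.017, 1.561, -0.016]
ft_force: [-0.1, -0.3, 0.8]
grip_width: 0.682
```

```bash
python3 - <<'E'
from h import *
p=np.load("lane.npy");delta(L2W(p,[[.09,0,.15]])[0])
E
```

```text
t 17.8 pos [0.6052 0.131  0.0305] lin [-4.781  0.041 -0.267] rot [ 0.0012  0.0061 -0.0003] laneTCP [ 0.0978 -0.0009] F [-0.15 -0.31  0.79] w 0.682
```

>>> play_rows([
  {"claw":0.3,"linear":[0,0,-0.25],"rotation":[0,0.006,0]},
  {"claw":0.3,"linear":[0,0,0],"rotation":[0,0,0]},
  {"claw":0.3,"linear":[-0.4,0,0],"rotation":[0,0,0]},
  {"claw":0.3,"linear":[-0.6,0,0],"rotation":[0,0,0]},
  {"claw":0.3,"linear":[-0.8,0,0],"rotation":[0,0,0]},
  {"claw":0.3,"linear":[-0.8,0,0],"rotation":[0,0,0]},
  {"claw":0.3,"linear":[-0.8,0,0],"rotation":[0,0,0]},
  {"claw":0.3,"linear":[-0.8,0,0],"rotation":[0,0,0]},
  {"claw":0.3,"linear":[-0.6,0,0],"rotation":[0,0,0]},
  {"claw":0.3,"linear":[-0.3,0,0],"rotation":[0,0,0]},
])

```text
time: 18.63
position: [0.5963, 0.1302, 0.1655]
tool_rot: [0.016, 1.575, -0.018]
ft_force: [0.9, 0.7, 0.0]
grip_width: 0.7
```

```bash
python3 - <<'E'
from h import *
p=np.load("lane.npy");delta(L2W(p,[[.09,0,.15]])[0])
sc=get_image("scene")[100:200,130:260];w=get_image("wrist")[60:260,180:480]
a=cv2.resize(sc,None,fx=3.2,fy=3.2,interpolation=cv2.INTER_CUBIC);b=cv2.resize(w,None,fx=1.28,fy=1.28)
t=np.linspace(0,2*np.pi,60);q=((proj("scene",L2W(p,np.c_[.091+.018*np.cos(t),.018*np.sin(t),0*t+.09]))-[130,100])*3.2).astype(int);cv2.polylines(a,[q],True,(255,0,255),1)
o=np.zeros((320,800,3),np.uint8);o[:,:416]=a;o[:256,416:]=b;cv2.imwrite("pics/f2.png",o)
E
```

```text
t 18.63 pos [0.5963 0.1302 0.1655] lin [0.622 0.079 0.047] rot [ 0.0007 -0.0029  0.0008] laneTCP [ 0.0889 -0.002 ] F [0.85 0.71 0.03] w 0.7
```

View pics/f2.png

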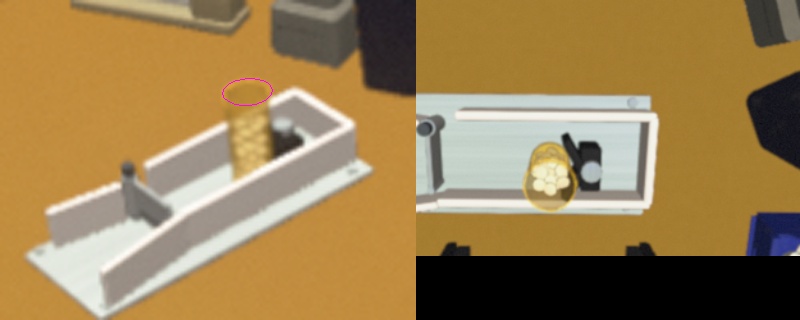

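```bash
python3 - <<'E'
from h import *
p=np.load("lane.npy");c,s=np.cos(p[2]),np.sin(p[2])
def lw(u,v,z):
    d=at("wrist",((u-416)/1.28+180,v/1.28+60),z)[:2]-p[:2];return (c*d[0]+s*d[1]).round(4),(-s*d[0]+c*d[1]).round(4)
print("rim",lw(549.5,184,.09),"left/right",lw(523,184,.09),lw(576,184,.09),"bottom",lw(549.5,210,.09))
print("walls",lw(550,121,.04),lw(620,191,.04),"back",lw(640,150,.04))
print("screw",lw(591,172,.049),"Vtip left",lw(565,134,.046))
w=get_image("wrist");cv2.imwrite("pics/f3.png",w)
# rim search: amber saturation mask in the rim area
hsv=cv2.cvtColor(w,cv2.COLOR_BGR2HSV);m=((hsv[...,0]>12)&(hsv[...,0]<32)&(hsv[...,1]>110)).astype(np.uint8)
r=m[155:230,245:325];n,l,st,ce=cv2.connectedComponentsWithStats(r);
for i in range(1,n):
    if st[i,4]>100:print(st[i]+[245,155,0,0,0])
E
```

```text
rim (np.float64(0.091), np.float64(0.0025)) left/right (np.float64(0.074), np.float64(0.0024)) (np.float64(0.1079), np.float64(0.0025)) bottom (np.float64(0.091), np.float64(-0.0151))
walls (np.float64(0.0913), np.float64(0.0366)) (np.float64(0.1446), np.float64(-0.0162)) back (np.float64(0.1579), np.float64(0.0154))
screw (np.float64(0.1213), np.float64(0.0007)) Vtip left (np.float64(0.1021), np.float64(0.028))
[264 172  44  54 923]
[245 228  80   2 156]
```

```bash
python3 -c "
from h import *
delta([.6,.13,.16]);print(close_job())"
```

```text
t 18.78 pos [0.5956 0.1301 0.1632] lin [0.125 0.001 0.178] rot [ 0.0007 -0.0042  0.0013] laneTCP [ 0.0882 -0.0021] F [0.71 0.21 0.14] w 0.702
the job is handed in; nothing more can be done
None
```

The vial nearest the base is standing against the V-stop with the gate shut behind it, and the job was handed in at 18.8 s of the 48 s allowed. No verdict was reported.

- **Grasp:** The first attempt closed above the vial's rim and did not disturb it. The pictures put the real fingertips about 30 mm short of the reported TCP. I went lower, and the second grasp held at about 35 mm opening.
- **Push:** I carried the vial over to the lane mouth and pushed it along y ≈ 0, about 3 mm above the floor. The gate pushed back with about 1.5–2 N, then the force dropped to zero near x = 66 mm.
- **Seating:** I felt the stop at lane x ≈ 91 mm, at 4 to 6 N. The sideways force fell to about zero at the last push, as it would with both faces of the V touched. I set the vial on the floor, opened the fingers and lifted clear.

**Last checks:** The final pictures show the vial upright against the stop, the gate shut and the gripper well clear. I did not look at the bottle and jar again at the end; the arm passed well above the bottle and never came near the jar. The wrist view puts the vial's axis at x ≈ 91 mm and y ≈ +2 mm, against +1 mm from the arm's own reading. I took that as measuring error, because the lane pose and calibration are each good only to 1–2 mm.

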